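# Feed one brake pad from the magazine into its kit tray

## Robot

A 6-joint arm with a two-finger parallel gripper is mounted at the origin on a cart in front of the work surface, level with it; the furniture and walls round the work are solid. World frame = base frame: x ahead of the robot, y to its left, z up, the work surface at z = 0. Lengths are in m, angles in rad, forces in N, time in s.
With the tool pointing down it reaches from about 0.3 to 0.75 m from the base axis. Payload 8.5 kg.
Tool frame: the origin (TCP) lies at the very end of the fingers, on their centre line; the grasp point (between the pads) lies 19 mm behind it; z points along the fingers, y is the direction in which the jaws open and shut (so a half turn about z gives the same grasp; the last joint's range is limited). The gripper opens to 88 mm and grips with 3 to 60 N. Pads are 18 mm wide; open, the fingers measure 123 mm over their backs; the gripper's body (75 mm by 187 mm) begins 45 mm behind the grasp point.
Start: joints at [-1.457, 0.381, 1.297, -0, 1.464, -0.215], TCP at [0.178, -0.521, 0.239] pointing down, gripper open.
Joint ranges: [-3.11, 3.11], [-0.89, 2.33], [0.22, 2.48], [-1.42, 4.56], [0.17, 2.85], [-2.88, 2.88]. Speed limits (rad/s): [2.39, 2.39, 3.14, 3.14, 3.14, 3.14].

## Interface

Orientations are given as [roll, pitch, yaw] about the fixed x, y, z axes, in that order (R = Rz(yaw) Ry(pitch) Rx(roll)).
In Python, from rig import arm gives the robot as it stands. The module is installed in compiled form; this text tells all that it offers.
- The arm moves only by the tool arm_command, never from a script. Its argument "moves" is a list of rows, each an object of numbers: "dx", "dy", "dz": the shift along the world's x, y, z in mm; "turn": the turn about the world's z in degrees; "jaw": the finger opening in mm, from 0 to 88.1. A call has 1 to 8 rows; each row is the pose to reach, as a shift and turn from the pose commanded when the call began; what a row does not reach only later rows make up. A row lasts 1/12 s, in which the tool goes at most 41.7 mm and 7.16 degrees, less where a joint would pass 70% of its speed; a pose out of reach is approached as far as the arm can. A call with a gripper value outside its range is refused whole. The fingers move at their own pace and stop on an object; "grip_force" is the grip in N (left out, the last holds). Time passes only in rows, so rows that repeat a pose let the fingers close. It gives the time, the measured TCP pose, the force and the opening at its end, in the units of the state.
- arm.read_state(): the state, without advancing time (a new reading comes with each control period).
- arm.camera(name): name is "side" or "top" or "wrist"; returns a dict with "pixels" (384x512x3 uint8, blue, green, red), "intrinsics" (3x3 intrinsics, pixels), "k1" (the pictures are not rectified: a ray, as slopes to the right and down, at radius r is drawn at 1 + k1 r^2 times it, then the intrinsics apply), "T" (4x4, takes a point from camera to world coordinates). Camera axes: x right, y up, looking along -z (the intrinsics and any distortion apply to the point x, -y, -z); pixel columns grow to the right and rows downward; lengths in m; the calibration is good to about 2 mm. A picture is of the moment at which its call begins. There is no depth.
- arm.hand_in(): hands the job in, once; it reports no verdict.
Trained networks look in the newest picture that a camera, given by its name, has taken for a name from the list of things; names that differ only in an ending like _2 or _b are one class to them, and where a whole thing is asked for, a point or a joint stands for the part that bears it (a point fixed in the world has none). Each returns a list of dicts, best first, with "p" (0 to 1); they miss things now and then, are a little off and sometimes report something else, mostly with a low value. They report only what shows in the picture. A call takes as long as a camera call. They do not tell look-alikes from the thing itself.
- arm.recognise(name, camera): "location" ([x, y, z] in m, in world coordinates, good to about 4 mm: the middle of the surface that is visible of it).
The state is a dict: "clock": time; "joints": joint angles; "qd": joint speeds; "tau": joint torques, N m; "ee_pos": TCP position; "tcp_rot": TCP orientation; "contact_force": force on the tool from outside, world axes, zero at the start; "ft_torque": the same for the moment, N m; "opening": finger opening in m.
Only numpy, scipy, OpenCV 4.12 (cv2) and the standard library are available. Lean on these libraries where they do the work, as an engineer would, in place of code of your own. Each camera call takes 0.05 s, during which the arm holds its last target.

## Task

Feed one new brake pad out of the bottom of the magazine: push the pusher by its red knob as far as it goes, then draw it all the way back so that the stack drops down onto the base. Lay the pad that came out flat in the middle of the empty blue tray, its long side along the tray's long side, and leave the next pad in the magazine.

Things in the scene. Friction and masses are not known exactly. Their poses are not given: they have to be found in the camera images.
- bottom_pad: Lowest of 4 equal brake pads in the magazine: 50 (x) x 40 (y) x 14 mm, 0.12 kg, steel back below, grooved dark lining on top. Origin: centre of underside, z up; axes as pusher_knob's. Starts 16 mm above the bench. Full push moves it 80 mm along -y, into the open, 40 mm clear of the tower, onto a 16 mm high ledge only 30 mm wide in x: grip it from above on its two ends, 50 mm apart.
- next_pad: Second pad from below, same shape and origin; underside 30 mm above the bench at the start, 16 mm once the stack has dropped onto the base. It stays in the magazine's green tower (61 x 51 mm, 83 mm high), 150 mm along -y from the knob's rearmost place.
- pusher_knob (a point): Centre of the pusher's red upright knob: 24 mm across, 78 to 108 mm above the bench (point at 93), on a 12 mm stem. Axes are the magazine's, z up. Push along -y, towards the tower: stroke 90 mm from its rearmost stop, starting 0 to 8 mm forward of that; then 35 mm from the tower. No spring; 2 to 10 N. The stack drops only with the knob within 9 mm of the rear stop.
- empty_tray: The empty one of two equal flat blue trays fixed on the bench, 108 (x) x 90 (y) x 11 mm outside, walls 4 mm, floor 4 mm above the bench. Origin at the centre of its underside, x along the long side, z up. The other tray already holds a pad.
Things that resemble listed ones, but are neither listed nor needed, are in the scene too. Leave any green or grey look-alike of the empty_tray alone.

How it is judged:
On the way, in this order (a step that is already met when the one before it is completed fails the run):
1. the bottom pad has been pushed right out from under the stack (y of bottom_pad in the frame of next_pad below -0.065 m), for 0.1 s.
2. the pusher has been drawn back and the stack has dropped onto the base (height (world z) of next_pad below 0.021 m and horizontal distance between next_pad and pusher_knob above 0.137 m and angle between next_pad's own z axis and vertical below 0.1 rad), for 0.2 s.
At the end, for the whole second after the job is handed in: The pad that was lowest lies flat and at rest on the floor of the empty tray, centres within 20 mm and long sides within 15 degrees; the pusher is drawn back (within 12 mm) and the next pad has dropped flat onto the base inside the magazine (all of step 2 and horizontal distance between bottom_pad and empty_tray below 0.02 m and height (world z) of bottom_pad below 0.008 m and angle between bottom_pad's own z axis and vertical below 0.12 rad and angle between the x axis of bottom_pad and the x axis of empty_tray, either way round below 0.26 rad and linear speed of bottom_pad below 0.02 m/s and horizontal distance between next_pad and pusher_knob below 0.16 m); the robot touches nothing.
It fails at once if the next pad is lifted out of the magazine (height (world z) of next_pad above 0.06 m).
It also fails if it takes over 45 s, if anything falls off the work surface, if the arm or the gripper's body presses on something with over 40 N, if the wrist force passes 120 N, or if a joint passes its speed limit or range.

## Working session

There is one attempt and no reset: what is moved stays moved. The work goes in short steps, Python scripts to look and compute and a tool call to move; the robot and the scene stay as the last step left them, time stands still between calls to the robot, and variables do not carry over. Pictures are saved under pics/ and viewed, and the job is handed in when it is done.

Besides the shell and the picture viewer there is one more tool, called after "Emit:" by a JSON object that holds its "name" and its "arguments", one argument or row to a line. arm_command: Moves the arm, as the interface text tells. Its arguments: {"type":"object","properties":{"moves":{"type":"array","items":{"type":"object","properties":{"dx":{"type":"number"},"dy":{"type":"number"},"dz":{"type":"number"},"turn":{"type":"number"},"jaw":{"type":"number"}}}},"grip_force":{"type":"number"}},"required":["moves"]}

```bash
mkdir -p pics; cat > h.py <<'E'
import numpy as np, cv2
from rig import arm
def snap(n,fn=None):
    c=arm.camera(n)
    if fn: cv2.imwrite('pics/'+fn,c['pixels'])
    return c
def proj(c,P):
    P=np.atleast_2d(P); T=np.linalg.inv(c['T']); q=P@T[:3,:3].T+T[:3,3]
    s=np.c_[q[:,0]/-q[:,2], -q[:,1]/-q[:,2]]; r2=(s**2).sum(1,keepdims=True)
    s=s*(1+c['k1']*r2); K=c['intrinsics']
    return np.c_[s,np.ones(len(s))]@K.T[:,:2]
def back(c,uv,z):
    uv=np.atleast_2d(np.array(uv,float)); K=c['intrinsics']
    d=np.c_[(uv[:,0]-K[0,2])/K[0,0],(uv[:,1]-K[1,2])/K[1,1]]
    s=d.copy()
    for _ in range(30): s=d/(1+c['k1']*(s**2).sum(1,keepdims=True))
    r=np.c_[s[:,0],-s[:,1],-np.ones(len(s))]@c['T'][:3,:3].T; o=c['T'][:3,3]
    return o+r*((z-o[2])/r[:,2])[:,None]
E
python3 - <<'E'
from h import *
for n in ['top','side','wrist']:
    c=snap(n,n+'0.png'); print(n,c['T'][:3,3].round(3),c['intrinsics'][0,0],c['k1'])
    for k in ['bottom_pad','next_pad','pusher_knob','empty_tray']:
        for d in arm.recognise(k,n): print(k,round(d['p'],2),np.round(d['location'],3),proj(c,d['location']).round())
s=arm.read_state();print(s['clock'],s['ee_pos'],s['tcp_rot'],s['opening'])
E
```

```text
top [ 0.418 -0.168  1.348] 419.2895453397177 -0.1029524398761661
pusher_knob 0.85 [0.526 0.216 0.025] [[128. 191.]]
empty_tray 0.89 [ 0.41  -0.601  0.005] [[381. 232.]]
empty_tray 0.87 [ 0.595 -0.447  0.001] [[334. 174.]]
empty_tray 0.83 [ 0.631 -0.251  0.004] [[274. 162.]]
empty_tray 0.83 [ 0.576 -0.102  0.005] [[228. 178.]]
side [ 0.305 -1.348  0.544] 421.68847437629694 -0.05296460374621127
bottom_pad 0.58 [0.519 0.092 0.021] [[226. 182.]]
pusher_knob 0.41 [0.528 0.25  0.09 ] [[223. 152.]]
empty_tray 0.87 [ 0.627 -0.249  0.002] [[278. 225.]]
empty_tray 0.84 [ 0.41  -0.608  0.004] [[223. 303.]]
empty_tray 0.71 [ 0.6   -0.441  0.001] [[287. 258.]]
wrist [ 0.246 -0.497  0.385] 339.5675907877943 -0.06423380179256508
empty_tray 0.66 [ 0.369 -0.611  0.007] [[406.  18.]]
0.75 [ 0.177586   -0.52052624  0.23876505] [3.14157491e+00 1.08924478e-05 3.28806499e-01] 0.08796319337775475
```

```bash
python3 - <<'E'
import cv2
a=cv2.imread('pics/top0.png'); cv2.imwrite('pics/top0c.png',cv2.resize(a[100:300,80:420],None,fx=2.3,fy=2.3,interpolation=2))
a=cv2.imread('pics/side0.png'); cv2.imwrite('pics/side0c.png',cv2.resize(a[100:340,130:390],None,fx=2.5,fy=2.5,interpolation=2))
E
```

```text
(no output)
```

View pics/top0c.png

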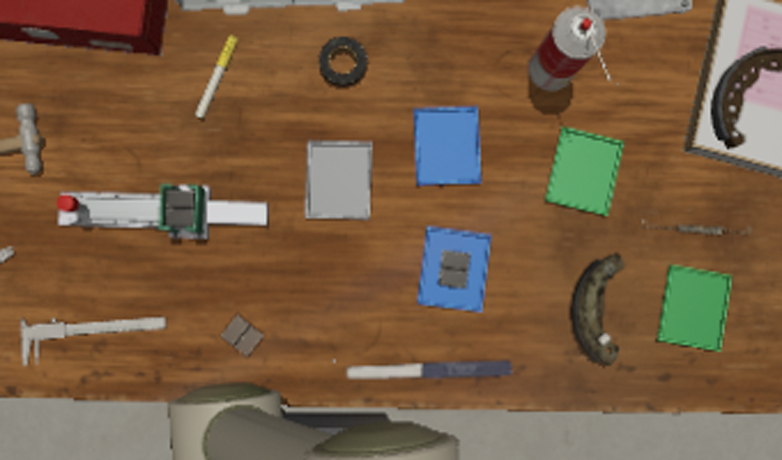

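View pics/side0c.png

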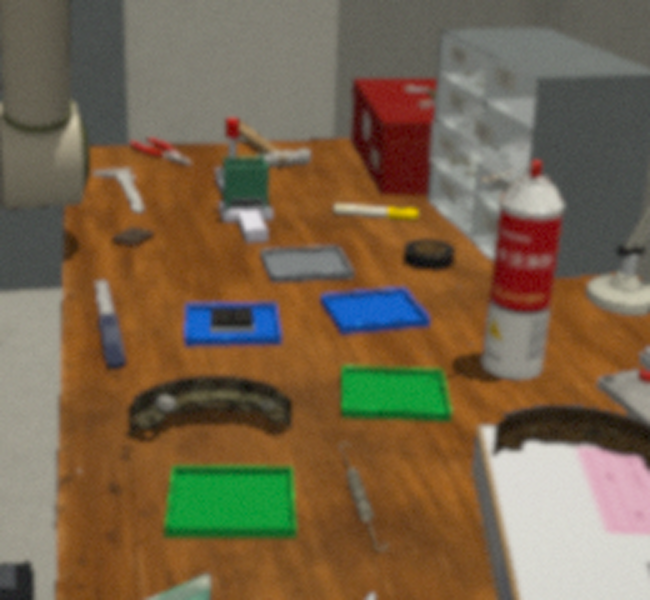

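The empty blue tray is at about (274,163) in the top picture. The other blue tray, at (277,216), holds a pad, and the rest are grey or green. The red knob is at (109,188) and the tower at (159,190). Next I measure these more precisely.

```bash
python3 - <<'E'
from h import *
c=snap('top','top1.png'); im=c['pixels']; hsv=cv2.cvtColor(im,cv2.COLOR_BGR2HSV)
def comps(m,z,lo=15):
    n,l,s,ce=cv2.connectedComponentsWithStats(m.astype(np.uint8))
    for i in range(1,n):
        if s[i,4]<lo: continue
        pts=np.argwhere(l==i)[:,::-1]
        w=back(c,pts,z)[:,:2]
        r=cv2.minAreaRect((w*1000).astype(np.float32))
        print(s[i],ce[i].round(1),'world',back(c,ce[i],z)[0].round(4),'rect',np.round(r[0],1),np.round(r[1],1),round(r[2],1))
H,S,V=cv2.split(hsv)
print('blue');comps((H>100)&(H<125)&(S>120)&(V>60),0.011,200)
print('red');m=((H<8)|(H>172))&(S>150)&(V>90); m[:, 140:]=0; comps(m,0.108)
print('green tower');m=(H>60)&(H<95)&(S>70); m[:,200:]=0;comps(m,0.083,10)
print('white rail');m=(S<50)&(V>120); m[:170]=0;m[205:]=0;m[:,210:]=0; comps(m,0.016)
sub=im[165:225,90:215];cv2.imwrite('pics/mag.png',cv2.resize(sub,None,fx=6,fy=6,interpolation=cv2.INTER_CUBIC))
sub=im[125:260,235:320];cv2.imwrite('pics/trays.png',cv2.resize(sub,None,fx=4,fy=4,interpolation=cv2.INTER_CUBIC))
c=snap('side','side1.png')
cv2.imwrite('pics/mags.png',cv2.resize(c['pixels'][140:205,190:280],None,fx=7,fy=7,interpolation=cv2.INTER_CUBIC))
E
```

```text
blue
[260 147  29  34 905] [274.  163.1] world [ 0.6265 -0.2504  0.011 ] rect [ 626.6 -250.5] [106.9  89.1] 3.6
[262 199  31  36 696] [276.8 217. ] world [ 0.4531 -0.2622  0.011 ] rect [ 453.9 -262.4] [ 88.2 106.7] 83.7
red
[  46   55   94   61 4502] [94.3 85.1] world [0.8441 0.3137 0.108 ] rect [847.7 310.4] [300.8 169. ] 84.9
[105 185   7   7  42] [108.1 187.8] world [0.5263 0.2513 0.108 ] rect [525.7 251.5] [18.1 18.7] 1.2
[ 41 214  25  12  88] [ 52.9 218.6] world [0.4296 0.4178 0.108 ] rect [429.5 418.6] [13.7 81.9] 24.8
[ 45 220  25  16  97] [ 57.1 229. ] world [0.3988 0.4028 0.108 ] rect [399.2 401.9] [15.2 85.5] 32.6
green tower
[149 181   8  20  50] [151.1 191.3] world [0.5206 0.126  0.083 ] rect [523.2 121.9] [58.3 21.4] 2.3
[161 181   8  20  78] [165.6 191.2] world [0.5219 0.0818 0.083 ] rect [524.   84.8] [18.5 58.3] 88.3
white rail
[   0  170   48   35 1445] [ 21.8 188.7] world [0.5254 0.5742 0.016 ] rect [531.5 571.9] [113.  165.8] 1.4
[ 91 170   5   4  18] [ 93.  171.3] world [0.5868 0.3351 0.016 ] rect [586.3 335.2] [ 9.8 13.6] 1.1
[168 181  28  17 265] [182.  191.6] world [0.5272 0.0422 0.016 ] rect [534.9  44.2] [90.3 48. ] 87.7
[109 183  41  16 469] [132.7 190.2] world [0.5282 0.2015 0.016 ] rect [526.3 214. ] [132.   46.8] 89.7
[105 192   9   6  47] [108.8 194.4] world [0.5129 0.2789 0.016 ] rect [512.8 278.3] [16.1 26.4] 1.3
```

View pics/mag.png

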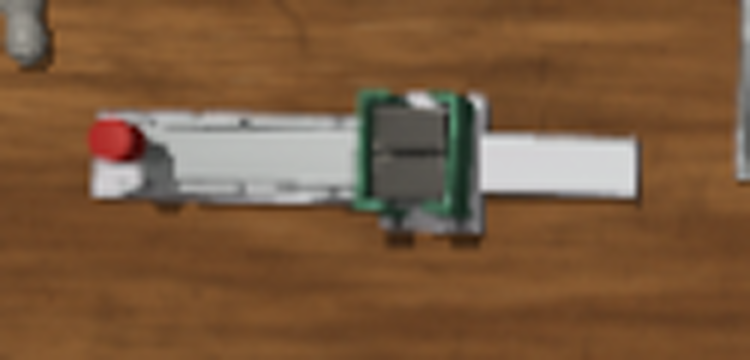

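View pics/trays.png

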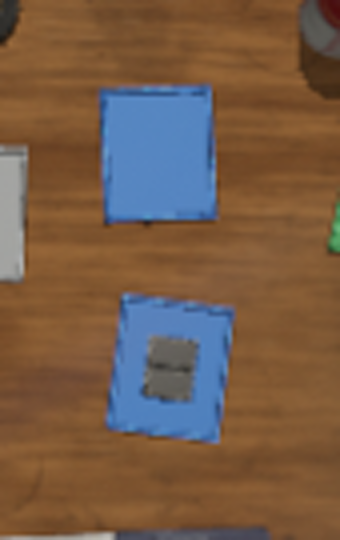

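View pics/mags.png

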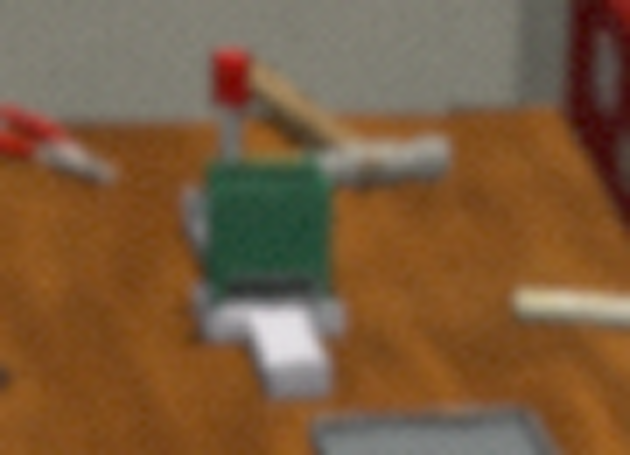

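```bash
python3 - <<'E'
from h import *
c=snap('top')
f=lambda x,y:(90+x/6-.5+.08,165+y/6-.5+.08)
print(back(c,[f(500,133),f(500,193),f(630,137),f(630,197),f(637,167)],.016).round(4))
print('tower rim corners',back(c,[f(361,92),f(355,210),f(470,95),f(466,214)],.083).round(4))
m=cv2.imread('pics/top1.png');
w=snap('wrist'); 
# side-view knob
s=snap('side'); H,S,V=cv2.split(cv2.cvtColor(s['pixels'],cv2.COLOR_BGR2HSV))
r=((H<8)|(H>172))&(S>150)&(V>90); r[:,:210]=0;r[:,235:]=0;r[160:]=0
p=np.argwhere(r)[:,::-1]; print(p.mean(0),len(p)); q=p.mean(0)
# intersect with top ray
def ray(c,uv):
    a=back(c,uv,0)[0];b=back(c,uv,.5)[0];d=b-a;return a,d/np.linalg.norm(d)
a,d=ray(c,(108.1,187.8));e,g=ray(s,q)
t=np.linalg.lstsq(np.c_[d,-g],e-a,rcond=None)[0];print(a+d*t[0],e+g*t[1])
print(back(s,q,.093))
E
```

```text
[[ 0.5422  0.0719  0.016 ]
 [ 0.5102  0.0707  0.016 ]
 [ 0.5416  0.0023  0.016 ]
 [ 0.5096  0.0013  0.016 ]
 [ 0.5256 -0.0019  0.016 ]]
tower rim corners [[0.5553 0.1317 0.083 ]
 [0.4952 0.1322 0.083 ]
 [0.555  0.0758 0.083 ]
 [0.4945 0.0756 0.083 ]]
[222.72413793 151.        ] 29
[0.52747089 0.25579174 0.09436823] [0.52944902 0.255539   0.09445605]
[[0.53017761 0.26073552 0.093     ]]
```

Emit:
{"name": "arm_command", "arguments": {
  "moves": [
    {"dx":120,"dy":270,"turn":50,"jaw":88},
    {"dx":120,"dy":270,"turn":50,"jaw":88},
    {"dx":120,"dy":270,"turn":50,"jaw":70},
    {"dx":120,"dy":270,"turn":50,"jaw":70},
    {"dx":120,"dy":270,"turn":50,"jaw":70},
    {"dx":120,"dy":270,"turn":50,"jaw":70},
    {"dx":120,"dy":270,"turn":50,"jaw":70},
    {"dx":120,"dy":270,"turn":50,"jaw":70}
  ],
  "grip_force": 30
}}

```text
invalid input
```

Emit:
{"name": "arm_command", "arguments": {
  "moves": [
    {"dx":120,"dy":270,"turn":21},
    {"dx":120,"dy":270,"turn":21},
    {"dx":120,"dy":270,"turn":21},
    {"dx":120,"dy":270,"turn":21},
    {"dx":120,"dy":270,"turn":21},
    {"dx":120,"dy":270,"turn":21},
    {"dx":120,"dy":270,"turn":21},
    {"dx":120,"dy":270,"turn":21}
  ]
}}

```text
invalid input
```

Emit:
{"name": "arm_command", "arguments": {
  "moves": [
    {"dx":109,"dy":234},
    {"dx":109,"dy":234},
    {"dx":109,"dy":234},
    {"dx":109,"dy":234},
    {"dx":109,"dy":234},
    {"dx":109,"dy":234},
    {"dx":109,"dy":234},
    {"dx":109,"dy":234}
  ]
}}

```text
invalid input
```

Emit:
{"name": "arm_command", "arguments": {
  "moves": [
    {"dx":120,"dy":270,"dz":0,"turn":50,"jaw":88},
    {"dx":120,"dy":270,"dz":0,"turn":50,"jaw":88},
    {"dx":120,"dy":270,"dz":0,"turn":50,"jaw":70},
    {"dx":120,"dy":270,"dz":0,"turn":50,"jaw":70},
    {"dx":120,"dy":270,"dz":0,"turn":50,"jaw":70},
    {"dx":120,"dy":270,"dz":0,"turn":50,"jaw":70},
    {"dx":120,"dy":270,"dz":0,"turn":50,"jaw":70},
    {"dx":120,"dy":270,"dz":0,"turn":50,"jaw":70}
  ],
  "grip_force": 30
}}

```text
clock: 1.67
ee_pos: [0.2987, -0.2454, 0.2391]
tcp_rot: [3.141, -0.001, 1.212]
contact_force: [-0.1, -0.6, 0.7]
opening: 0.07
```

Emit:
{"name": "arm_command", "arguments": {
  "moves": [
    {"dx":120,"dy":270,"dz":-10,"turn":21,"jaw":70},
    {"dx":120,"dy":270,"dz":-10,"turn":21,"jaw":70},
    {"dx":120,"dy":270,"dz":-10,"turn":21,"jaw":70},
    {"dx":120,"dy":270,"dz":-10,"turn":21,"jaw":70},
    {"dx":120,"dy":270,"dz":-10,"turn":21,"jaw":70},
    {"dx":120,"dy":270,"dz":-10,"turn":21,"jaw":70},
    {"dx":120,"dy":270,"dz":-10,"turn":21,"jaw":70},
    {"dx":120,"dy":270,"dz":-10,"turn":21,"jaw":70}
  ]
}}

```text
clock: 2.33
ee_pos: [0.4189, 0.0243, 0.2286]
tcp_rot: [3.141, -0.001, 1.573]
contact_force: [-1.0, 0.7, -0.4]
opening: 0.0701
```

Emit:
{"name": "arm_command", "arguments": {
  "moves": [
    {"dx":109,"dy":234,"dz":-29,"turn":0,"jaw":70},
    {"dx":109,"dy":234,"dz":-29,"turn":0,"jaw":70},
    {"dx":109,"dy":234,"dz":-29,"turn":0,"jaw":70},
    {"dx":109,"dy":234,"dz":-29,"turn":0,"jaw":70},
    {"dx":109,"dy":234,"dz":-29,"turn":0,"jaw":70},
    {"dx":109,"dy":234,"dz":-29,"turn":0,"jaw":70},
    {"dx":109,"dy":234,"dz":-29,"turn":0,"jaw":70},
    {"dx":109,"dy":234,"dz":-29,"turn":0,"jaw":70}
  ]
}}

```text
clock: 3.0
ee_pos: [0.5272, 0.2547, 0.1986]
tcp_rot: [-3.14, 0.0, 1.57]
contact_force: [-0.4, -0.5, 1.4]
opening: 0.0701
```

```bash
python3 - <<'E'
from h import *
w=snap('wrist','w1.png')
s=arm.read_state();print(s['clock'],s['ee_pos'],s['tcp_rot'],s['opening'])
for d in arm.recognise('pusher_knob','wrist'): print(d)
H,S,V=cv2.split(cv2.cvtColor(w['pixels'],cv2.COLOR_BGR2HSV))
r=((H<8)|(H>172))&(S>150)&(V>80)
n,l,st,ce=cv2.connectedComponentsWithStats(r.astype(np.uint8))
for i in range(1,n):
    if st[i,4]>100: print(st[i],ce[i],back(w,ce[i],.1))
print(proj(w,[[.527,.254,.108],[.527,.254,.093]]))
E
```

```text
3.05 [0.52675182 0.25316687 0.19909551] [-3.14060320e+00  7.13165496e-04  1.56860391e+00] 0.06996957862597455
{'location': [0.527, 0.2054, 0.0319], 'p': 0.76}
[501  59  11  41 177] [507.82485876  81.17514124] [[0.70101238 0.34039763 0.1       ]]
[ 462  161   39   95 1178] [479.46774194 215.52716469] [[0.69696703 0.23929781 0.1       ]]
[249 178  29  35 586] [261.7662116  195.47269625] [[0.52608311 0.25570344 0.1       ]]
[495 218  17  38 211] [506.78672986 240.74407583] [[0.72480316 0.21742294 0.1       ]]
[[262.9860589  200.81690639]
 [262.98998181 195.02415025]]
```

View pics/w1.png

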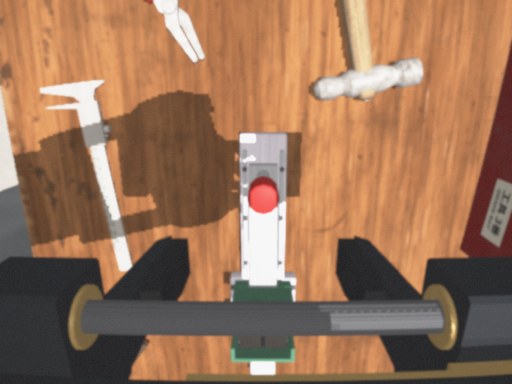

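The knob shows at (262,196) in the wrist view, where my estimate projects it. I'll lower the open jaws around it.

Emit:
{"name": "arm_command", "arguments": {
  "moves": [
    {"dx":0,"dy":1,"dz":-40,"turn":0,"jaw":70},
    {"dx":0,"dy":1,"dz":-80,"turn":0,"jaw":70},
    {"dx":0,"dy":1,"dz":-110,"turn":0,"jaw":70},
    {"dx":0,"dy":1,"dz":-123,"turn":0,"jaw":70},
    {"dx":0,"dy":1,"dz":-123,"turn":0,"jaw":50},
    {"dx":0,"dy":1,"dz":-123,"turn":0,"jaw":18},
    {"dx":0,"dy":1,"dz":-123,"turn":0,"jaw":18},
    {"dx":0,"dy":1,"dz":-123,"turn":0,"jaw":18}
  ]
}}

```text
clock: 3.77
ee_pos: [0.5274, 0.2541, 0.0786]
tcp_rot: [3.138, -0.001, 1.567]
contact_force: [0.4, -0.4, 0.2]
opening: 0.0453
```

Emit:
{"name": "arm_command", "arguments": {
  "moves": [
    {"dx":0,"dy":0,"dz":0,"turn":0,"jaw":18},
    {"dx":0,"dy":0,"dz":0,"turn":0,"jaw":18},
    {"dx":0,"dy":0,"dz":0,"turn":0,"jaw":18}
  ]
}}

```text
clock: 4.02
ee_pos: [0.5267, 0.2545, 0.0773]
tcp_rot: [3.141, -0.0, 1.568]
contact_force: [-0.3, -0.5, -0.1]
opening: 0.0256
```

Emit:
{"name": "arm_command", "arguments": {
  "moves": [
    {"dx":0,"dy":0,"dz":0,"turn":0,"jaw":15},
    {"dx":0,"dy":0,"dz":0,"turn":0,"jaw":15},
    {"dx":0,"dy":0,"dz":0,"turn":0,"jaw":15}
  ]
}}

```text
clock: 4.27
ee_pos: [0.5274, 0.2546, 0.0773]
tcp_rot: [3.139, -0.0, 1.568]
contact_force: [4.4, 0.1, 3.2]
opening: 0.0231
```

Emit:
{"name": "arm_command", "arguments": {
  "moves": [
    {"dx":0,"dy":-10,"dz":0,"turn":0,"jaw":15},
    {"dx":0,"dy":-20,"dz":0,"turn":0,"jaw":15},
    {"dx":0,"dy":-30,"dz":0,"turn":0,"jaw":15},
    {"dx":0,"dy":-40,"dz":0,"turn":0,"jaw":15},
    {"dx":0,"dy":-50,"dz":0,"turn":0,"jaw":15},
    {"dx":0,"dy":-60,"dz":0,"turn":0,"jaw":15},
    {"dx":0,"dy":-70,"dz":0,"turn":0,"jaw":15},
    {"dx":0,"dy":-76,"dz":0,"turn":0,"jaw":15}
  ]
}}

```text
clock: 4.93
ee_pos: [0.5272, 0.1787, 0.0773]
tcp_rot: [3.14, -0.002, 1.568]
contact_force: [3.1, 6.0, 2.9]
opening: 0.0231
```

Emit:
{"name": "arm_command", "arguments": {
  "moves": [
    {"dx":0,"dy":-4,"dz":0,"turn":0,"jaw":15},
    {"dx":0,"dy":-6,"dz":0,"turn":0,"jaw":15},
    {"dx":0,"dy":-8,"dz":0,"turn":0,"jaw":15},
    {"dx":0,"dy":-8,"dz":0,"turn":0,"jaw":15}
  ]
}}

```text
clock: 5.27
ee_pos: [0.5272, 0.171, 0.0773]
tcp_rot: [3.14, -0.002, 1.568]
contact_force: [3.5, 3.1, 3.0]
opening: 0.023
```

Emit:
{"name": "arm_command", "arguments": {
  "moves": [
    {"dx":0,"dy":-2,"dz":0,"turn":0,"jaw":15},
    {"dx":0,"dy":-4,"dz":0,"turn":0,"jaw":15},
    {"dx":0,"dy":-4,"dz":0,"turn":0,"jaw":15}
  ]
}}

```text
clock: 5.52
ee_pos: [0.5271, 0.1695, 0.0773]
tcp_rot: [3.139, -0.006, 1.567]
contact_force: [4.4, 17.8, 1.5]
opening: 0.0235
```

The force rose to 18 N, so it is at the front stop after about 85 mm. I'll check the pad, then draw back.

```bash
python3 - <<'E'
from h import *
c=snap('side'); cv2.imwrite('pics/s2.png',cv2.resize(c['pixels'][130:220,180:290],None,fx=6,fy=6,interpolation=cv2.INTER_CUBIC))
for d in arm.recognise('bottom_pad','side'): print(d)
E
```

```text
{'location': [0.5243, 0.0125, 0.0301], 'p': 0.41}
```

View pics/s2.png

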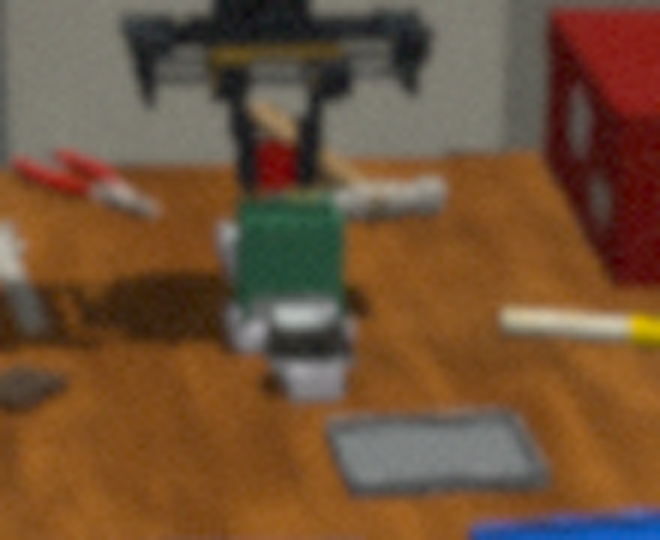

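The dark pad sits on the ledge at crop (310,340), outside the tower. Drawing the pusher back now.

Emit:
{"name": "arm_command", "arguments": {
  "moves": [
    {"dx":0,"dy":14,"dz":0,"turn":0,"jaw":15},
    {"dx":0,"dy":28,"dz":0,"turn":0,"jaw":15},
    {"dx":0,"dy":42,"dz":0,"turn":0,"jaw":15},
    {"dx":0,"dy":56,"dz":0,"turn":0,"jaw":15},
    {"dx":0,"dy":70,"dz":0,"turn":0,"jaw":15},
    {"dx":0,"dy":80,"dz":0,"turn":0,"jaw":15},
    {"dx":0,"dy":88,"dz":0,"turn":0,"jaw":15},
    {"dx":0,"dy":90,"dz":0,"turn":0,"jaw":15}
  ]
}}

```text
clock: 6.28
ee_pos: [0.5274, 0.2574, 0.0773]
tcp_rot: [3.139, -0.0, 1.569]
contact_force: [5.1, -0.7, 3.6]
opening: 0.0231
```

Emit:
{"name": "arm_command", "arguments": {
  "moves": [
    {"dx":0,"dy":2,"dz":0,"turn":0,"jaw":15},
    {"dx":0,"dy":4,"dz":0,"turn":0,"jaw":15},
    {"dx":0,"dy":4,"dz":0,"turn":0,"jaw":15}
  ]
}}

```text
clock: 6.53
ee_pos: [0.5274, 0.2597, 0.0772]
tcp_rot: [3.14, 0.002, 1.568]
contact_force: [4.4, -6.4, 5.2]
opening: 0.0231
```

Emit:
{"name": "arm_command", "arguments": {
  "moves": [
    {"dx":0,"dy":2,"dz":0,"turn":0,"jaw":15},
    {"dx":0,"dy":2,"dz":0,"turn":0,"jaw":15},
    {"dx":0,"dy":0,"dz":0,"turn":0,"jaw":15}
  ]
}}

```text
clock: 6.78
ee_pos: [0.5274, 0.2596, 0.0773]
tcp_rot: [3.14, 0.001, 1.567]
contact_force: [4.9, 1.6, 3.3]
opening: 0.0233
```

Emit:
{"name": "arm_command", "arguments": {
  "moves": [
    {"dx":0,"dy":-1,"dz":0,"turn":0,"jaw":50},
    {"dx":0,"dy":-1,"dz":0,"turn":0,"jaw":60},
    {"dx":0,"dy":-1,"dz":0,"turn":0,"jaw":60},
    {"dx":0,"dy":-1,"dz":0,"turn":0,"jaw":60},
    {"dx":0,"dy":-1,"dz":0,"turn":0,"jaw":60},
    {"dx":0,"dy":-1,"dz":30,"turn":0,"jaw":60},
    {"dx":0,"dy":-1,"dz":70,"turn":0,"jaw":60},
    {"dx":0,"dy":-1,"dz":110,"turn":0,"jaw":80}
  ]
}}

```text
clock: 7.45
ee_pos: [0.5258, 0.2595, 0.1874]
tcp_rot: [-3.139, 0.001, 1.568]
contact_force: [0.7, -0.2, 0.3]
opening: 0.0646
```

Emit:
{"name": "arm_command", "arguments": {
  "moves": [
    {"dx":0,"dy":-40,"dz":10,"turn":0,"jaw":80},
    {"dx":0,"dy":-80,"dz":10,"turn":0,"jaw":80},
    {"dx":0,"dy":-120,"dz":10,"turn":0,"jaw":80},
    {"dx":0,"dy":-160,"dz":10,"turn":0,"jaw":80},
    {"dx":0,"dy":-200,"dz":10,"turn":0,"jaw":80},
    {"dx":0,"dy":-230,"dz":10,"turn":0,"jaw":80},
    {"dx":0,"dy":-230,"dz":10,"turn":0,"jaw":80}
  ]
}}

```text
clock: 8.03
ee_pos: [0.5266, 0.0251, 0.1966]
tcp_rot: [-3.141, 0.001, 1.563]
contact_force: [0.8, 0.5, 0.9]
opening: 0.0799
```

```bash
python3 - <<'E'
from h import *
w=snap('wrist','w3.png')
s=arm.read_state();print(s['clock'],s['ee_pos'],s['tcp_rot'],s['opening'])
for k in ['bottom_pad','next_pad']:
  for d in arm.recognise(k,'wrist'): print(k,d)
print(proj(w,[[.5255,.024,.03],[.5505,.044,.03],[.5005,.004,.03]]))
c=snap('top','t3.png'); cv2.imwrite('pics/t3c.png',cv2.resize(c['pixels'][150:240,90:230],None,fx=5,fy=5,interpolation=cv2.INTER_CUBIC))
c=snap('side'); cv2.imwrite('pics/s3.png',cv2.resize(c['pixels'][130:220,180:290],None,fx=6,fy=6,interpolation=cv2.INTER_CUBIC))
E
```

```text
8.0833 [0.52650273 0.02739819 0.19664458] [-3.14109645e+00 -6.75511726e-05  1.56412334e+00] 0.08000581661975353
bottom_pad {'location': [0.5249, 0.0327, 0.0288], 'p': 0.82}
[[261.95473068 177.06705501]
 [288.71841037 155.92158687]
 [236.11090963 197.50893894]]
```

View pics/w3.png

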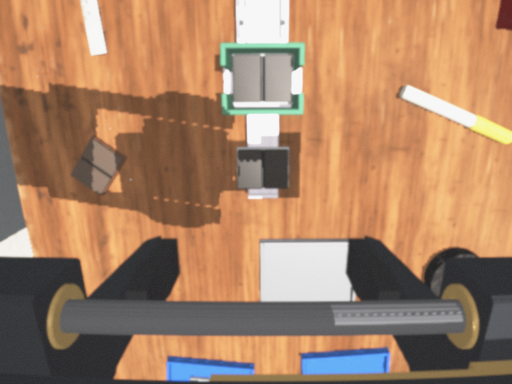

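View pics/t3c.png

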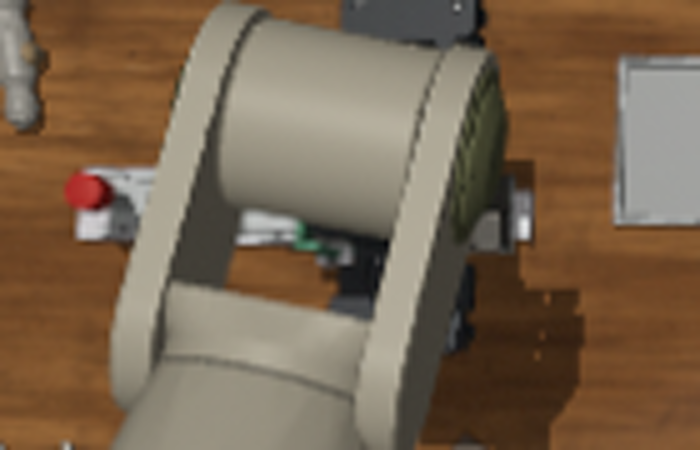

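View pics/s3.png

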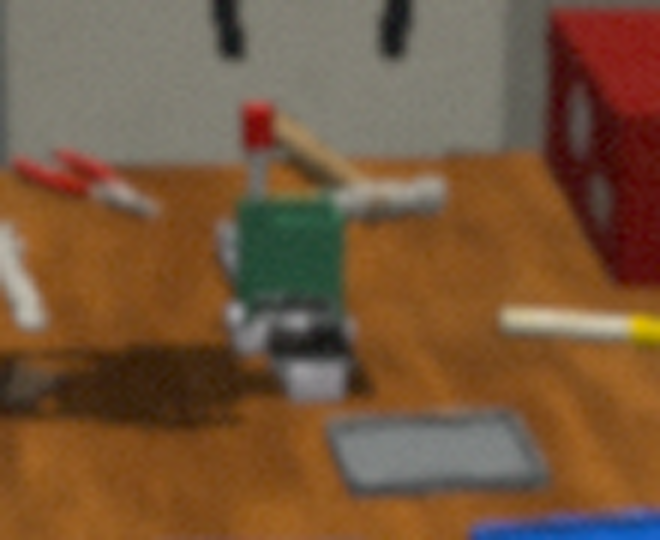

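The pusher is fully back and the pad lies straight on the ledge at wrist pixel (263,168), about 8 mm further +y than my first estimate. The arm was still settling, so I'll take one settled look.

Emit:
{"name": "arm_command", "arguments": {
  "moves": [
    {"dx":0,"dy":0,"dz":0,"turn":0,"jaw":80},
    {"dx":0,"dy":0,"dz":0,"turn":0,"jaw":80}
  ]
}}

```text
clock: 8.45
ee_pos: [0.5265, 0.0305, 0.1967]
tcp_rot: [-3.142, -0.0, 1.57]
contact_force: [-0.6, -0.1, -0.2]
opening: 0.0799
```

```bash
python3 - <<'E'
from h import *
w=snap('wrist','w4.png'); cv2.imwrite('pics/w4c.png',cv2.resize(w['pixels'][30:210,200:330],None,fx=3.3,fy=3.3,interpolation=cv2.INTER_CUBIC))
s=arm.read_state();print(s['clock'],s['ee_pos'],s['tcp_rot'],s['opening'])
for d in arm.recognise('bottom_pad','wrist'): print(d)
g=lambda x,y:(200+x/3.3,30+y/3.3)
c=back(w,[(237,147),(289,147),(289,189),(239,190)],.03);print(c.round(4),c.mean(0))
E
```

```text
8.5 [0.52656497 0.03029076 0.19673066] [-3.14155877e+00 -5.92350148e-05  1.56930737e+00] 0.07989963630363989
{'location': [0.5241, 0.0322, 0.0303], 'p': 0.62}
[[0.5025 0.0581 0.03  ]
 [0.5505 0.058  0.03  ]
 [0.5513 0.0179 0.03  ]
 [0.5035 0.0169 0.03  ]] [0.52694641 0.03772064 0.03      ]
```

View pics/w4c.png

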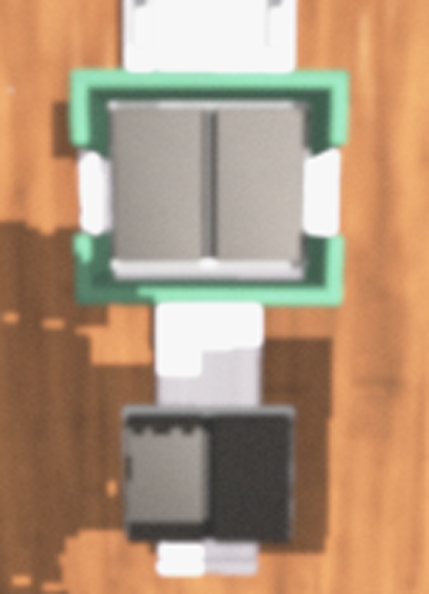

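```bash
python3 - <<'E'
from h import *
w=snap('wrist'); g=lambda x,y:(200+x/3.3-.35,30+y/3.3-.35)
print(back(w,[g(123,410),g(293,410),g(295,540),g(125,540),g(209,475)],.03).round(4))
print('tower',back(w,[g(72,72),g(348,72),g(342,302),g(77,302),g(209,187)],.083).round(4))
print(w['T'][:3,3], arm.read_state()['clock'])
E
```

```text
[[0.5023 0.0513 0.03  ]
 [0.5501 0.0513 0.03  ]
 [0.5514 0.0132 0.03  ]
 [0.5021 0.0133 0.03  ]
 [0.5265 0.0326 0.03  ]]
tower [[0.4968 0.1343 0.083 ]
 [0.5567 0.1342 0.083 ]
 [0.5568 0.0849 0.083 ]
 [0.4964 0.0849 0.083 ]
 [0.5265 0.11   0.083 ]]
[0.52628165 0.10313086 0.34257648] 8.6
```

The settled measurement puts the pad at (0.5265, 0.0325) with 48 x 38 mm edges, and the tower at (0.5265, 0.110). That agrees with knob minus 150 mm. Descending.

Emit:
{"name": "arm_command", "arguments": {
  "moves": [
    {"dx":0,"dy":1,"dz":-40,"turn":0,"jaw":75},
    {"dx":0,"dy":1,"dz":-80,"turn":0,"jaw":75},
    {"dx":0,"dy":1,"dz":-115,"turn":0,"jaw":75},
    {"dx":0,"dy":1,"dz":-145,"turn":0,"jaw":75},
    {"dx":0,"dy":1,"dz":-165,"turn":0,"jaw":75},
    {"dx":0,"dy":1,"dz":-175,"turn":0,"jaw":75},
    {"dx":0,"dy":1,"dz":-178,"turn":0,"jaw":75},
    {"dx":0,"dy":1,"dz":-178,"turn":0,"jaw":75}
  ]
}}

```text
clock: 9.27
ee_pos: [0.5268, 0.0305, 0.0189]
tcp_rot: [-3.142, -0.0, 1.568]
contact_force: [-0.4, 1.4, -0.0]
opening: 0.0748
```

Emit:
{"name": "arm_command", "arguments": {
  "moves": [
    {"dx":0,"dy":0,"dz":0,"turn":0,"jaw":60},
    {"dx":0,"dy":0,"dz":0,"turn":0,"jaw":44},
    {"dx":0,"dy":0,"dz":0,"turn":0,"jaw":40},
    {"dx":0,"dy":0,"dz":0,"turn":0,"jaw":40},
    {"dx":0,"dy":0,"dz":0,"turn":0,"jaw":40},
    {"dx":0,"dy":0,"dz":0,"turn":0,"jaw":40}
  ]
}}

```text
clock: 9.77
ee_pos: [0.5269, 0.0304, 0.0195]
tcp_rot: [3.14, 0.0, 1.568]
contact_force: [-1.2, -0.1, 6.1]
opening: 0.0493
```

Emit:
{"name": "arm_command", "arguments": {
  "moves": [
    {"dx":0,"dy":0,"dz":15,"turn":0,"jaw":40},
    {"dx":0,"dy":0,"dz":40,"turn":0,"jaw":40},
    {"dx":0,"dy":0,"dz":70,"turn":0,"jaw":40},
    {"dx":0,"dy":-20,"dz":90,"turn":0,"jaw":40},
    {"dx":15,"dy":-50,"dz":100,"turn":1,"jaw":40},
    {"dx":30,"dy":-80,"dz":100,"turn":2,"jaw":40},
    {"dx":45,"dy":-110,"dz":100,"turn":3.5,"jaw":40},
    {"dx":60,"dy":-140,"dz":100,"turn":3.5,"jaw":40}
  ]
}}

```text
clock: 10.43
ee_pos: [0.5869, -0.1109, 0.119]
tcp_rot: [3.141, 0.0, 1.63]
contact_force: [0.4, -0.1, -1.5]
opening: 0.0496
```

Emit:
{"name": "arm_command", "arguments": {
  "moves": [
    {"dx":10,"dy":-30,"dz":0,"turn":0,"jaw":40},
    {"dx":20,"dy":-60,"dz":0,"turn":0,"jaw":40},
    {"dx":30,"dy":-90,"dz":0,"turn":0,"jaw":40},
    {"dx":40,"dy":-115,"dz":0,"turn":0,"jaw":40},
    {"dx":41,"dy":-135,"dz":0,"turn":0,"jaw":40},
    {"dx":41,"dy":-140,"dz":0,"turn":0,"jaw":40},
    {"dx":41,"dy":-140,"dz":0,"turn":0,"jaw":40},
    {"dx":41,"dy":-140,"dz":0,"turn":0,"jaw":40}
  ]
}}

```text
clock: 11.1
ee_pos: [0.6273, -0.2486, 0.1185]
tcp_rot: [-3.141, -0.001, 1.629]
contact_force: [0.0, -0.2, -0.5]
opening: 0.0495
```

```bash
python3 - <<'E'
from h import *
w=snap('wrist','w5.png')
s=arm.read_state();print(s['clock'],s['ee_pos'],s['tcp_rot'],s['opening'])
for d in arm.recognise('empty_tray','wrist'): print(d)
H,S,V=cv2.split(cv2.cvtColor(w['pixels'],cv2.COLOR_BGR2HSV))
m=((H>100)&(H<125)&(S>120)&(V>50)).astype(np.uint8)
n,l,st,ce=cv2.connectedComponentsWithStats(m)
for i in range(1,n):
    if st[i,4]>300:
        p=np.argwhere(l==i)[:,::-1]; r=cv2.minAreaRect((back(w,p,.011)[:,:2]*1000).astype(np.float32)); print(st[i],r)
c=snap('side','s5.png'); cv2.imwrite('pics/s5c.png',cv2.resize(c['pixels'][150:270,190:330],None,fx=5,fy=5,interpolation=cv2.INTER_CUBIC))
E
```

```text
11.15 [ 0.62739555 -0.24817958  0.1187199 ] [-3.14110464e+00 -7.00866028e-04  1.62991301e+00] 0.049742894464715366
{'location': [0.5802, -0.1235, 0.0059], 'p': 0.92}
{'location': [0.597, -0.4207, 0.0012], 'p': 0.63}
{'location': [0.6303, -0.2326, 0.0058], 'p': 0.6}
[   0  132  121  124 9231] ((462.449951171875, -260.37176513671875), (90.4232177734375, 100.71562194824219), 83.70952606201172)
[  193   135   143   105 11025] ((627.6849365234375, -245.09051513671875), (105.95482635498047, 83.5716552734375), 3.387662172317505)
```

View pics/w5.png

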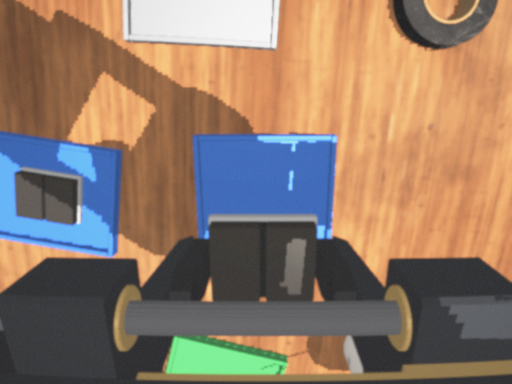

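View pics/s5c.png

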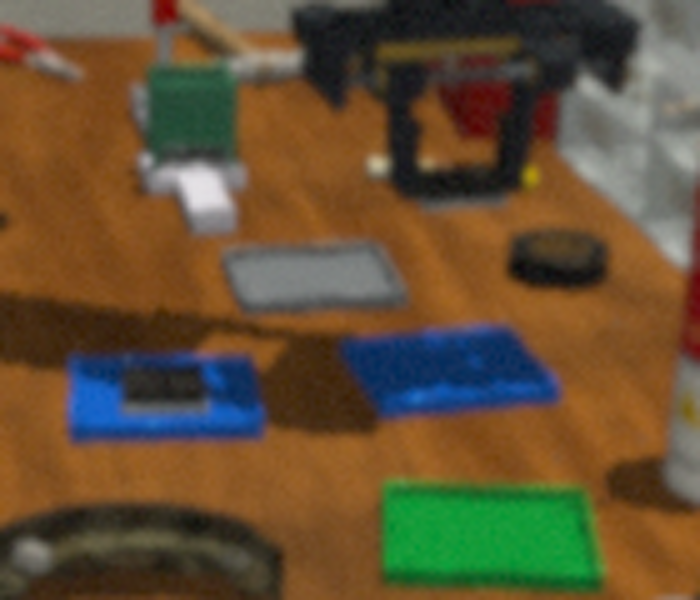

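The pad is held level over the empty tray. The wrist view puts the tray at (0.6277, -0.248) with 3.4° yaw, matching the tool. Lowering.

Emit:
{"name": "arm_command", "arguments": {
  "moves": [
    {"dx":0,"dy":-1,"dz":-30,"turn":0,"jaw":40},
    {"dx":0,"dy":-1,"dz":-60,"turn":0,"jaw":40},
    {"dx":0,"dy":-1,"dz":-85,"turn":0,"jaw":40},
    {"dx":0,"dy":-1,"dz":-98,"turn":0,"jaw":40},
    {"dx":0,"dy":-1,"dz":-105,"turn":0,"jaw":40},
    {"dx":0,"dy":-1,"dz":-108,"turn":0,"jaw":40},
    {"dx":0,"dy":-1,"dz":-109,"turn":0,"jaw":40},
    {"dx":0,"dy":-1,"dz":-109,"turn":0,"jaw":40}
  ]
}}

```text
clock: 11.92
ee_pos: [0.6281, -0.2505, 0.0108]
tcp_rot: [3.14, 0.001, 1.629]
contact_force: [-0.3, 0.8, -1.3]
opening: 0.0499
```

Emit:
{"name": "arm_command", "arguments": {
  "moves": [
    {"dx":0,"dy":0,"dz":-1,"turn":0,"jaw":40},
    {"dx":0,"dy":0,"dz":-1,"turn":0,"jaw":40}
  ]
}}

```text
clock: 12.08
ee_pos: [0.6279, -0.2506, 0.0096]
tcp_rot: [3.14, 0.001, 1.629]
contact_force: [-0.5, -0.1, -1.3]
opening: 0.0496
```

Emit:
{"name": "arm_command", "arguments": {
  "moves": [
    {"dx":0,"dy":0,"dz":-1,"turn":0,"jaw":40},
    {"dx":0,"dy":0,"dz":-1,"turn":0,"jaw":40},
    {"dx":0,"dy":0,"dz":-2,"turn":0,"jaw":40},
    {"dx":0,"dy":0,"dz":-2,"turn":0,"jaw":40}
  ]
}}

```text
clock: 12.42
ee_pos: [0.6277, -0.2506, 0.0075]
tcp_rot: [3.141, 0.0, 1.629]
contact_force: [-2.2, 1.3, 3.9]
opening: 0.0497
```

Contact with the tray floor shows at TCP z 7.5 mm, as expected. Releasing.

Emit:
{"name": "arm_command", "arguments": {
  "moves": [
    {"dx":0,"dy":0,"dz":0,"turn":0,"jaw":54},
    {"dx":0,"dy":0,"dz":0,"turn":0,"jaw":58},
    {"dx":0,"dy":0,"dz":0,"turn":0,"jaw":59},
    {"dx":0,"dy":0,"dz":0,"turn":0,"jaw":59},
    {"dx":0,"dy":0,"dz":10,"turn":0,"jaw":59},
    {"dx":0,"dy":0,"dz":30,"turn":0,"jaw":59},
    {"dx":0,"dy":0,"dz":70,"turn":0,"jaw":59},
    {"dx":0,"dy":0,"dz":110,"turn":0,"jaw":59}
  ]
}}

```text
clock: 13.08
ee_pos: [0.627, -0.2502, 0.1177]
tcp_rot: [-3.14, -0.001, 1.629]
contact_force: [0.3, -0.0, 1.1]
opening: 0.0588
```

Emit:
{"name": "arm_command", "arguments": {
  "moves": [
    {"dx":-20,"dy":-20,"dz":40,"turn":0,"jaw":59},
    {"dx":-50,"dy":-40,"dz":60,"turn":0,"jaw":59},
    {"dx":-80,"dy":-60,"dz":80,"turn":0,"jaw":59},
    {"dx":-110,"dy":-80,"dz":100,"turn":0,"jaw":59},
    {"dx":-140,"dy":-100,"dz":100,"turn":0,"jaw":59},
    {"dx":-170,"dy":-120,"dz":100,"turn":0,"jaw":59},
    {"dx":-200,"dy":-140,"dz":100,"turn":0,"jaw":59},
    {"dx":-200,"dy":-140,"dz":100,"turn":0,"jaw":59}
  ]
}}

```text
clock: 13.75
ee_pos: [0.4234, -0.3936, 0.2179]
tcp_rot: [-3.141, 0.002, 1.624]
contact_force: [-0.0, -0.8, 0.3]
opening: 0.0591
```

```bash
python3 - <<'E'
from h import *
c=snap('top'); cv2.imwrite('pics/t6.png',cv2.resize(c['pixels'][130:240,90:310],None,fx=3.5,fy=3.5,interpolation=cv2.INTER_CUBIC))
for d in arm.recognise('bottom_pad','top'): print(d)
c2=snap('side'); cv2.imwrite('pics/s6.png',cv2.resize(c2['pixels'][140:270,190:330],None,fx=4.5,fy=4.5,interpolation=cv2.INTER_CUBIC))
for k in ['bottom_pad','pusher_knob']:
  for d in arm.recognise(k,'side'): print(k,d)
im=c['pixels'];H,S,V=cv2.split(cv2.cvtColor(im,cv2.COLOR_BGR2HSV))
m=((S<90)).astype(np.uint8)[150:178,263:286]; 
p=np.argwhere(m)[:,::-1]+[263,150]
if len(p)>10: print(len(p),cv2.minAreaRect((back(c,p,.018)[:,:2]*1000).astype(np.float32)))
print(arm.read_state()['clock'],arm.read_state()['contact_force'])
E
```

```text
{'location': [0.623, -0.2489, 0.0178], 'p': 0.54}
bottom_pad {'location': [0.6246, -0.2635, 0.0192], 'p': 0.64}
pusher_knob {'location': [0.5252, 0.255, 0.088], 'p': 0.65}
188 ((624.0762939453125, -253.0196990966797), (48.593963623046875, 38.56611251831055), 1.3646892309188843)
14.0 [0.22128307 0.01632682 0.2712346 ]
```

View pics/t6.png

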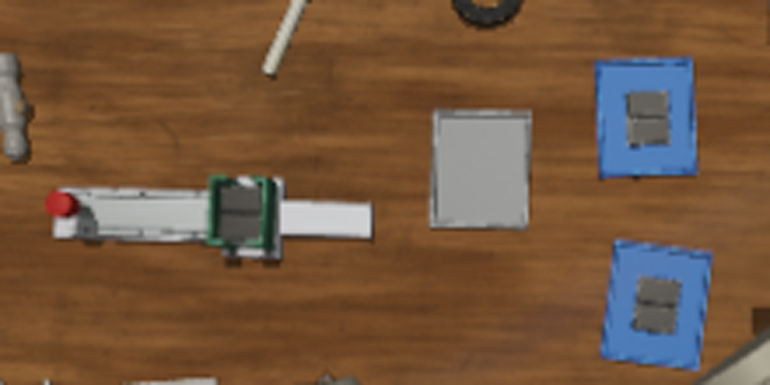

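View pics/s6.png

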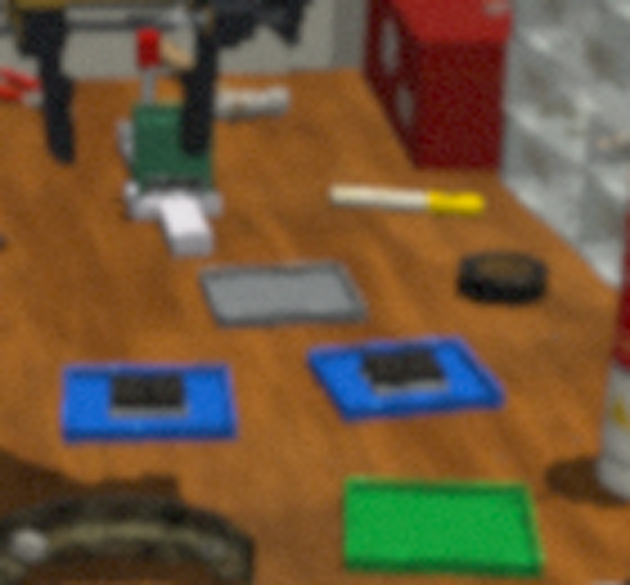

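```bash
python3 -c "
from rig import arm
print(arm.hand_in())"
```

```text
the job is handed in; nothing more can be done
None
```

The new pad is lying in the middle of the empty blue tray, and the job was handed in at about 14 s. The hand-in gave no verdict.

**Magazine:** I gripped the red knob and pushed it about 85 mm to the front stop, where the force rose to 18 N. I then drew it back about 90 mm until it stopped moving, at the expected rear stop. The stack has dropped: the top pad's apparent size in the wrist view puts its top face at about 54 mm. Three pads on the base would reach 58 mm, and an undropped stack would reach 72 mm. The next pad stayed in the tower.

**Pad:** I gripped the pad by its two ends and lowered it until it touched the tray floor. I then released it and moved the arm clear.

**Last checks:**

| Check | Measured |
|---|---|
| Pad to tray centre, top camera | about 3.5 mm (limit 20 mm) |
| Angle between long sides | about 2° (limit 15°) |
| Pad lying | looks flat in the side view |
| Robot contact at the end | about 0.3 N, so touching nothing |

**Disagreements:**
- My first top-camera estimate put the tower about 6 mm from where the wrist view showed it, so I used the wrist view.
- The side-camera network placed the pad about 13 mm further towards -y than the top camera did. It reports the middle of the visible surface, so I put this down to the visible front face.

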